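# Load two thin-section carriers into the spring magazine of a slide feeder

### The job

Load both thin-section carriers into the feeder's spring magazine, one on top of the other in either order: hold a carrier by its tab, press it nose first down on the spring plate, slide it under the two retaining lips until it stops against the back wall, and let go so that the spring lifts it flat against the lips with its shoulders caught behind their rolled front edges. Use gentle force, for the sections are brittle, and leave the other things on the worktop where they lie.

Things in the scene. Friction and masses are not known exactly. Their poses are not given: they have to be found in the camera images.
- feeder: slide feeder fixed on the worktop: dark foot plate 122 x 76 x 8 mm with an aluminium magazine box, open in front. Origin on the worktop; x to the back wall (push direction), z up. The box is bolted through slots, up to 10 mm forward or back along x of the values and points given here; no reading tells: feel for the wall. Over 30 N in all, spring included, between carrier and feeder breaks a section
- lips (a point): middle of the mouth between the fronts of the two steel lips, at the lips' underside (z 60 mm, feeder x -30). The lips (top z 64) cover |y| 12.8 to 23 back to x 30. Each begins with a rolled edge: a bar of 3 mm radius along y, centre x -27, lowest point z 57, square at the back (x -24). Flared wings (x -46 to -29, z 47 to 61) lead in to cheeks with 1.5 mm play each side of the frame
- back_wall (a point): middle of the back wall's inner face (feeder x 22.5, z 56 mm), rigid. A carrier whose nose is within 1.5 mm of it has its shoulders clear behind the rolled edges: let go, the spring lifts it level against the lips, underside z 52, frame origin about feeder x 0. Short of that it stays 3 mm low under the edges. After the second is in, the first lies at underside z 44
- plate (a joint): spring plate: m pressed down from its rest (0), 0.022 at most; moves straight down only, pushing up 4 N at rest plus 0.2 N per mm and 0.1 N per mm/s of damping. Top at z 59 mm at rest, 36 mm wide under the lips, with an 16 mm wide tongue reaching forward out of the mouth to feeder x -66
- press (a point): place on the tongue (feeder x -48, z 59 mm) where a nose, tipped a little down, is pressed before it slides in. To pass the rolled edges a carrier's underside must be below z 49 mm, whether it lies on the plate or on the first carrier, whose tab covers the tongue. Sliding under the lips takes a few N. Corner posts (x -30 to -24.5, |y| 13 to 19.5) end at z 45, below a carrier going in
- carrier_a: thin-section carrier (dark grey rock slice), grey plate 8 mm thick, face up. Origin: centre of its frame's underside; x to the round nose, z up. Frame: x -22 to 22 mm, 36 mm wide, top nose edge rounded 4 mm. Tab: x -22 to -60 mm, 20 mm wide, 8 mm thick; hold it firmly by its sides at x about -47. The shoulders (x -22, |y| 10 to 18) are what the lips catch. 0.035 to 0.07 kg
- carrier_b: thin-section carrier (pale rock slice), grey plate 8 mm thick, face up. Origin: centre of its frame's underside; x to the round nose, z up. Frame: x -22 to 22 mm, 36 mm wide, top nose edge rounded 4 mm. Tab: x -22 to -60 mm, 20 mm wide, 8 mm thick; hold it firmly by its sides at x about -47. The shoulders (x -22, |y| 10 to 18) are what the lips catch. 0.035 to 0.07 kg
- tweezers: steel tweezers, 126 x 11 x 9 mm, lying between the two carriers; a bystander
- loupe: small folding loupe, 36 x 26 x 16 mm; a bystander
- petri_dish: round dish of grains, 60 mm across, 13 mm high; a bystander
- screwdriver: screwdriver with a red handle, 138 mm long, 17 mm thick; a bystander
- pen_1: pencil, 112 mm long, 7 mm thick, near the front edge of the worktop; a bystander
- vial: stoppered vial, 36 mm across, 55 mm high; a bystander
- specimen_box_15: clear specimen box, 45 x 45 x 38 mm, behind the feeder; a bystander
- specimen_box_07: clear specimen box, 43 x 40 x 24 mm, behind the feeder; a bystander
Mind the look-alikes: they are no part of the job. What is shaped like the carrier_a but yellow is not meant. Leave any yellow look-alike of the carrier_b alone.

How it is judged:
On the way, in this order (a step that is already met when the one before it is completed fails the run):
1. one carrier is seated under the lips, level, and let go (((x of carrier_a in the frame of feeder between -0.0135 and 0.0135 m and y of carrier_a in the frame of feeder between -0.004 and 0.004 m and z of carrier_a in the frame of feeder between 0.0504 and 0.0536 m and angle between carrier_a's own z axis and vertical below 0.035 rad and angle between the x axis of carrier_a and the x axis of feeder, either way round below 0.09 rad) or (x of carrier_b in the frame of feeder between -0.0135 and 0.0135 m and y of carrier_b in the frame of feeder between -0.004 and 0.004 m and z of carrier_b in the frame of feeder between 0.0504 and 0.0536 m and angle between carrier_b's own z axis and vertical below 0.035 rad and angle between the x axis of carrier_b and the x axis of feeder, either way round below 0.09 rad)) and contact force between the fingers and carrier_a below 0.1 N and contact force between the fingers and carrier_b below 0.1 N), for 0.2 s.
2. the second carrier is seated above it under the lips ((((x of carrier_a in the frame of feeder between -0.0135 and 0.0135 m and y of carrier_a in the frame of feeder between -0.004 and 0.004 m and z of carrier_a in the frame of feeder between 0.0424 and 0.0456 m and angle between carrier_a's own z axis and vertical below 0.035 rad and angle between the x axis of carrier_a and the x axis of feeder, either way round below 0.09 rad) and (x of carrier_b in the frame of feeder between -0.0135 and 0.0135 m and y of carrier_b in the frame of feeder between -0.004 and 0.004 m and z of carrier_b in the frame of feeder between 0.0504 and 0.0536 m and angle between carrier_b's own z axis and vertical below 0.035 rad and angle between the x axis of carrier_b and the x axis of feeder, either way round below 0.09 rad)) or ((x of carrier_b in the frame of feeder between -0.0135 and 0.0135 m and y of carrier_b in the frame of feeder between -0.004 and 0.004 m and z of carrier_b in the frame of feeder between 0.0424 and 0.0456 m and angle between carrier_b's own z axis and vertical below 0.035 rad and angle between the x axis of carrier_b and the x axis of feeder, either way round below 0.09 rad) and (x of carrier_a in the frame of feeder between -0.0135 and 0.0135 m and y of carrier_a in the frame of feeder between -0.004 and 0.004 m and z of carrier_a in the frame of feeder between 0.0504 and 0.0536 m and angle between carrier_a's own z axis and vertical below 0.035 rad and angle between the x axis of carrier_a and the x axis of feeder, either way round below 0.09 rad))) and contact force between the fingers and carrier_a below 0.1 N and contact force between the fingers and carrier_b below 0.1 N), for 0.2 s.
At the end, for the whole second after the job is handed in: Both carriers released, at rest, nose to the back wall: undersides 52 and 44 mm over the worktop (1.6 mm either way), level within 0.035 rad, in line with the feeder within 0.09 rad, frame origins within 13.5 mm along and 4 mm across of the feeder's origin (all of step 2 and linear speed of each of carrier_a, carrier_b below 0.02 m/s); the robot touches nothing.
It fails at once if more than 30 N between a carrier and the feeder (contact force between any of carrier_a, carrier_b and feeder above 30 N).
It fails at once if a bystander moved more than 20 mm (distance of any of tweezers, loupe, petri_dish, screwdriver, pen_1, vial, specimen_box_15, specimen_box_07 from where it was at the start of the episode above 0.02 m).
It also fails if it takes over 58 s, if anything falls off the work surface, if the arm or the gripper's body presses on something with over 40 N, if the wrist force passes 120 N, or if a joint passes its speed limit or range.

### The arm

A 7-joint arm with a two-finger parallel gripper is mounted at the origin on a cart in front of the work surface, level with it; the furniture and walls round the work are solid. World frame = base frame: x ahead of the robot, y to its left, z up, the work surface at z = 0. Lengths are in m, angles in rad, forces in N, time in s.
With the tool pointing down it reaches from about 0.4 to 0.875 m from the base axis. Payload 19.3 kg.
Tool frame: the origin (TCP) lies at the very end of the fingers, on their centre line; the grasp point (between the pads) lies 19 mm behind it; z points along the fingers, y is the line along which they close (so a half turn about z gives the same grasp; the last joint's range is limited). The gripper opens to 85 mm and grips with 20 to 120 N. Pads are 22 mm wide; open, the fingers measure 114 mm over their backs; the gripper's body (76 mm by 85 mm) begins 54 mm behind the grasp point. The pads swing forward as they close: fully open they stand 13 mm farther back than shut.
Start: joints at [-0.07, 0.521, -0.036, 1.599, 0.021, 1.021, -0.113], TCP at [0.625, -0, 0.231] pointing down, gripper open.
Joint ranges: [-2.91, 2.91], [-0.3, 2.13], [-1.5, 1.42], [0.17, 2.43], [-1.26, 4.41], [0.16, 1.93], [-2.52, 2.52]. Speed limits (rad/s): [1.89, 1.89, 2.39, 2.39, 3.01, 3.01, 3.01].

### API

Orientations are given as [roll, pitch, yaw] about the fixed x, y, z axes, in that order (R = Rz(yaw) Ry(pitch) Rx(roll)).
In Python, from workcell import bot gives the robot as it stands.
- The arm moves only by the shell command python3 -m crank 'ROWS' [FORCE]. ROWS is a JSON object of lists of equal length, an entry for each row: "travel": the shift along the world's x, y, z in cm, a list of three; "turn": the turn, a rotation vector about the world's x, y, z in degrees, a list of three; "gripper": the closure, from 0 (fully open) to 1 (shut). A call has exactly 5 rows; each row is the pose to reach, as a shift and turn from the pose commanded when the call began; what a row does not reach only later rows make up. A row lasts 1/10 s, in which the tool goes at most 50 mm and 8.59 degrees, less where a joint would pass 70% of its speed; a pose out of reach is approached as far as the arm can. A call with a gripper value outside its range is refused whole. The fingers move at their own pace and stop on an object; FORCE is the grip in N (left out, the last holds). Time passes only in rows, so rows that repeat a pose let the fingers close, or fill a call up. It gives the time, the measured TCP pose, the force, the opening and the grip force at its end, in the units of the state.
- bot.observe(): the state, without advancing time (a new reading comes with each control period).
- bot.grab_frame(name): name is "scene" or "side" or "wrist"; returns a dict with "pixels" (480x640x3 uint8, red, green, blue), "fx", "fy", "cx", "cy" (pixels), "extrinsics" (4x4, takes a point from world to camera coordinates). Camera axes: x right, y down, z forward; pixel columns grow to the right and rows downward; lengths in m; the calibration is good to about 2 mm. A picture is of the moment at which its call begins. There is no depth.
- bot.job_done(): hands the job in; it is judged then, once.
The state is a dict: "clock": time; "qpos": joint angles; "qd": joint speeds; "joint_efforts": joint torques, N m; "position": TCP position; "tool_rot": TCP orientation; "force": force on the tool from outside, world axes, zero at the start; "moment": the same for the moment, N m; "grip_width": finger opening in m; "finger_force": force on a finger pad.
Only numpy, scipy, OpenCV 4.12 (cv2) and the standard library are available. Lean on these libraries where they do the work, as an engineer would, in place of code of your own. Each camera call takes 0.05 s, during which the arm holds its last target. There are 200 camera calls.

## Working session

There is one attempt and no reset: what is moved stays moved. The work goes in short steps, Python scripts to look and compute and a shell command to move; the robot and the scene stay as the last step left them, time stands still between calls to the robot, and variables do not carry over. Pictures are saved under pics/ and viewed, at most 10 in all, crops included, and the job is handed in when it is done.

```bash
ls; mkdir -p pics; python3 - <<'E'
from workcell import bot
import cv2,pickle
for n in ["scene","side"]:
    f=bot.grab_frame(n); pickle.dump(f,open(f"pics/{n}0.pkl","wb"))
    cv2.imwrite(f"pics/{n}0.png",f["pixels"][:,:,::-1]); print(n,f["fx"],f["cx"],f["extrinsics"].round(3).tolist() if hasattr(f["extrinsics"],'round') else f["extrinsics"])
print(bot.observe())
E
```

```text
pics
scene 541.9785207129385 319.48680251518795 [[0.625, -0.78, 0.018, -0.386], [-0.452, -0.381, -0.807, 0.256], [0.636, 0.496, -0.591, 1.001], [0.0, 0.0, 0.0, 1.0]]
side 617.1973821951517 321.51496865265034 [[0.565, -0.825, -0.012, -0.362], [-0.65, -0.436, -0.623, 0.367], [0.508, 0.36, -0.782, 1.29], [0.0, 0.0, 0.0, 1.0]]
{'clock': 0.1, 'qpos': array([-0.07016868,  0.52194751, -0.03629923,  1.59993762,  0.02119158,
        1.02109594, -0.11275499]), 'qd': array([-0.00099511, -0.00067788, -0.0005112 , -0.00356536, -0.00015736,
        0.00128208, -0.00111709]), 'joint_efforts': array([ 6.00351588e-03, -9.28489351e+01,  1.98515877e+00, -3.70530617e+01,
        1.82421418e-02,  5.33716375e-03, -2.83208755e-05]), 'position': array([ 6.24705243e-01, -6.70414743e-05,  2.30792691e-01]), 'tool_rot': array([-3.14059180e+00,  7.65804555e-05,  1.57076998e+00]), 'force': array([-1.02348842,  0.19334144, -0.12572622]), 'moment': array([-0.01743094,  0.00543141,  0.01335937]), 'finger_force': 0.0, 'grip_width': 0.08570992713765496}
```

View pics/scene0.png

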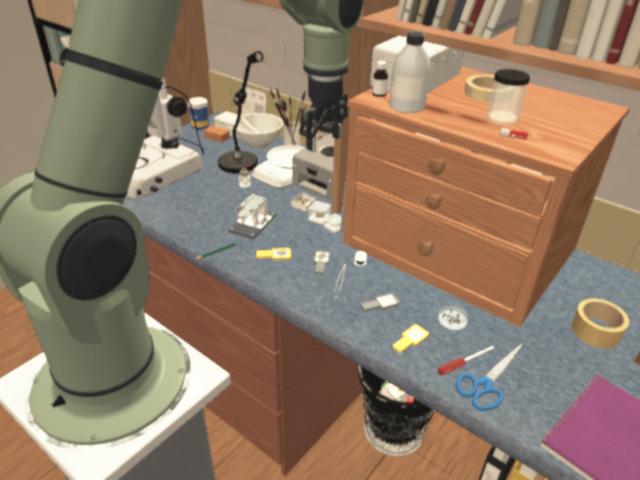

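View pics/side0.png

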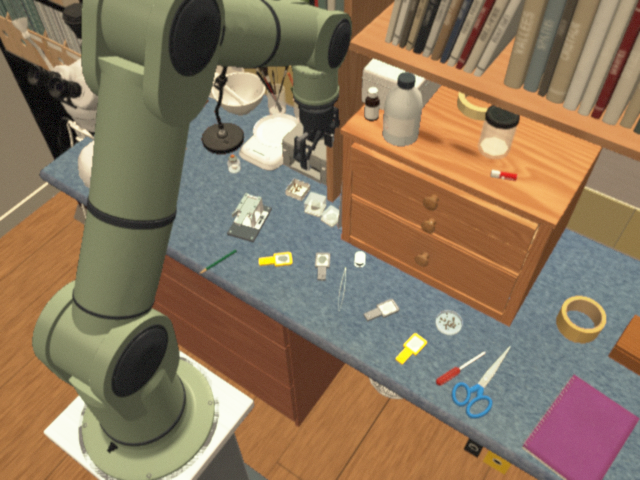

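The side view shows the feeder at about (250,215), the dark-slice carrier at (322,265) and the pale carrier at (381,309). The yellow look-alikes are at (275,259) and (412,348). I'll work out rough positions next.

```bash
cat > h.py <<'E'
import numpy as np,cv2,pickle
from workcell import bot
def ray(f,u,v):
    E=np.array(f["extrinsics"]);R=E[:3,:3];c=-R.T@E[:3,3]
    d=R.T@np.array([(u-f["cx"])/f["fx"],(v-f["cy"])/f["fy"],1.]);return c,d/np.linalg.norm(d)
def onz(f,u,v,z):
    c,d=ray(f,u,v);return c+d*(z-c[2])/d[2]
def tri(obs):
    A=np.zeros((3,3));b=np.zeros(3)
    for f,u,v in obs:
        c,d=ray(f,u,v);P=np.eye(3)-np.outer(d,d);A+=P;b+=P@c
    return np.linalg.solve(A,b)
def proj(f,p):
    E=np.array(f["extrinsics"]);q=E[:3,:3]@np.array(p)+E[:3,3];return np.array([f["fx"]*q[0]/q[2]+f["cx"],f["fy"]*q[1]/q[2]+f["cy"]])
def snap(n,name):
    f=bot.grab_frame(n);pickle.dump(f,open(f"pics/{name}.pkl","wb"));cv2.imwrite(f"pics/{name}.png",f["pixels"][:,:,::-1]);return f
def load(name): return pickle.load(open(f"pics/{name}.pkl","rb"))
E
python3 - <<'E'
from h import *
s=load("side0")
for n,u,v,z in [("a",322,262,.008),("a nose",323,254,.008),("a tab",320,277,.008),("b nose",394,304,.008),("b tab",368,316,.008),("yel1",275,259,.008),("yel2",412,348,.008),("feeder top",252,205,.06),("f c1",230,233,0),("f c2",269,208,0),("box",316,203,0.02),("tweez",342,288,0.005),("vial",360,259,.055),("drawer",345,245,0)]:
    print(n,onz(s,u,v,z).round(3))
w=snap("wrist","w0");E=np.array(w["extrinsics"]);print(w["fx"],(-E[:3,:3].T@E[:3,3]).round(3),E[:3,:3].round(2).tolist())
E
```

```text
a [ 0.527 -0.079  0.008]
a nose [ 0.549 -0.067  0.008]
a tab [ 0.487 -0.1    0.008]
b nose [ 0.52  -0.288  0.008]
b tab [ 0.458 -0.255  0.008]
yel1 [0.47  0.023 0.008]
yel2 [ 0.443 -0.379  0.008]
feeder top [0.545 0.149 0.06 ]
f c1 [0.476 0.175 0.   ]
f c2 [0.601 0.143 0.   ]
box [0.671 0.039 0.02 ]
tweez [ 0.492 -0.161  0.005]
vial [ 0.557 -0.169  0.055]
drawer [ 0.609 -0.093  0.   ]
371.2770500761718 [0.625 0.079 0.372] [[1.0, 0.0, -0.0], [0.0, -0.95, 0.3], [-0.0, -0.3, -0.95]]
```

View pics/w0.png

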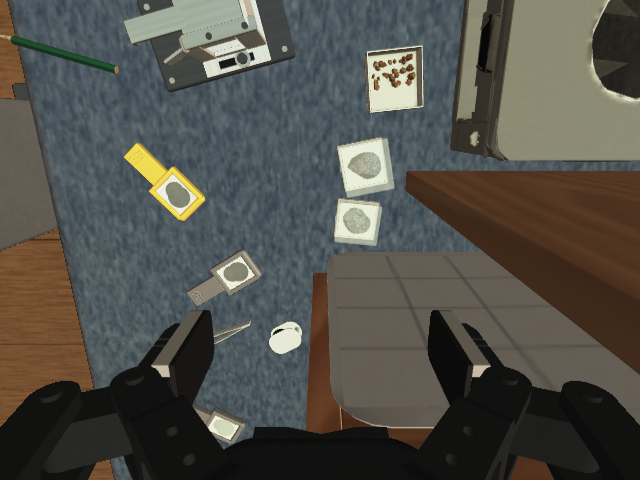

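The wrist view shows carrier a at about (225,278), carrier b partly hidden at (220,425), and the feeder at the top with its tongue pointing left at (130,30). I'll turn the tool and take closer views of the feeder and then the carriers.

```bash
python3 -m crank '{"travel":[[-2,3,1],[-4,6,2],[-6,9,2],[-8,12,2],[-10.5,15,2]],"turn":[[0,0,-8],[0,0,-16],[0,0,-24],[0,0,-32],[0,0,-40]],"gripper":[0,0,0,0,0]}' && python3 -m crank '{"travel":[[0,0,0],[0,0,0],[0,0,0],[0,0,0],[0,0,0]],"turn":[[0,0,-8],[0,0,-16],[0,0,-24],[0,0,-32],[0,0,-40]],"gripper":[0,0,0,0,0]}' && python3 -m crank '{"travel":[[0,0,0],[0,0,0],[0,0,0],[0,0,0],[0,0,0]],"turn":[[0,0,0],[0,0,0],[0,0,0],[0,0,0],[0,0,0]],"gripper":[0,0,0,0,0]}'
python3 -c "
from h import *
snap('wrist','wf')"
python3 -m crank '{"travel":[[0,-5,0],[0,-10,0],[0,-15,0],[-1,-20,0],[-2,-24,0]],"turn":[[0,0,0],[0,0,0],[0,0,0],[0,0,0],[0,0,0]],"gripper":[0,0,0,0,0]}' && python3 -m crank '{"travel":[[0,-4,0],[-1,-8,0],[-1,-8,0],[-1,-8,0],[-1,-8,0]],"turn":[[0,0,0],[0,0,0],[0,0,0],[0,0,0],[0,0,0]],"gripper":[0,0,0,0,0]}'
python3 -c "
from h import *
a=snap('wrist','wc');b=load('wf')
cv2.imwrite('pics/both.png',np.vstack([cv2.resize(b['pixels'],(400,300),interpolation=3),cv2.resize(a['pixels'],(400,300),interpolation=3)])[:,:,::-1])
print(bot.observe()['qpos'])"
```

```text
clock: 0.65
position: [0.5192, 0.151, 0.2512]
tool_rot: [-3.142, -0.0, 0.867]
force: [0.9, 1.0, 0.0]
grip_width: 0.0853
finger_force: 0.0
clock: 1.15
position: [0.5199, 0.15, 0.2512]
tool_rot: [3.142, 0.0, 0.169]
force: [-0.8, -0.4, 0.5]
grip_width: 0.0851
finger_force: 0.0
clock: 1.65
position: [0.52, 0.1498, 0.2513]
tool_rot: [-3.142, 0.0, 0.175]
force: [0.0, -0.7, 0.4]
grip_width: 0.0855
finger_force: 0.0
clock: 2.2
position: [0.4993, -0.0927, 0.2514]
tool_rot: [3.141, -0.0, 0.174]
force: [1.2, -0.0, 0.4]
grip_width: 0.0851
finger_force: 0.0
clock: 2.7
position: [0.4902, -0.1692, 0.2512]
tool_rot: [-3.141, -0.0, 0.176]
force: [0.1, 0.6, 0.5]
grip_width: 0.0855
finger_force: 0.0
[-0.04592754  0.34426827  0.34090331  1.8684183  -0.13944531  0.95203998
 -1.03696797]
```

View pics/wf.png

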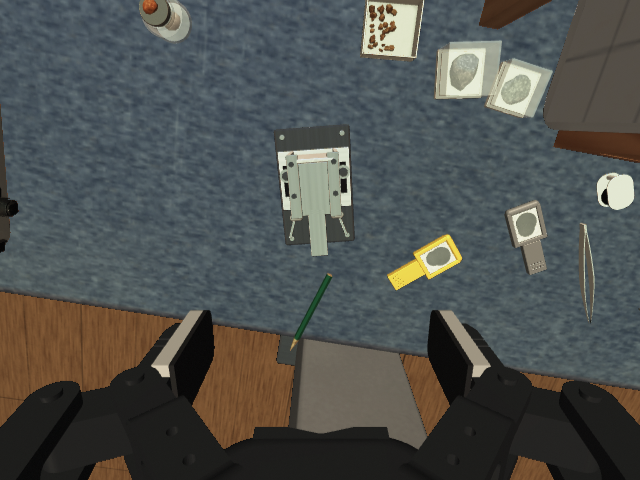

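View pics/wc.png

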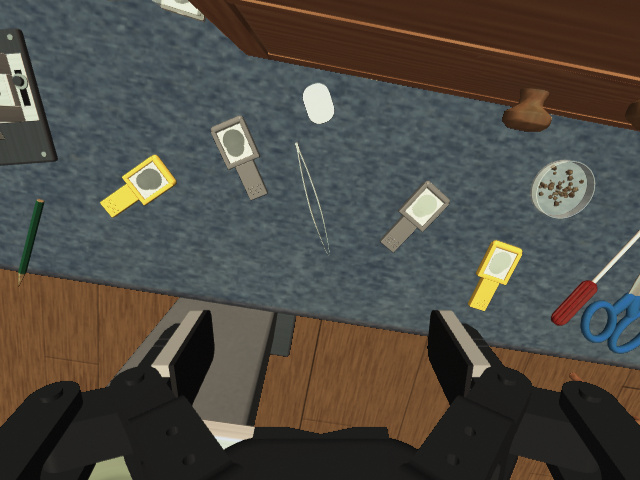

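In wf the foot plate spans about (276,125)–(354,247) and the tongue tip is at (319,255). Carrier a is at (527,235). In wc, a is at (238,157) and b at (415,215). Now I'll measure them.

```bash
cat > m.py <<'E'
from h import *
def blob(m,near):
    n,l,st,c=cv2.connectedComponentsWithStats(m.astype(np.uint8),connectivity=4)
    ok=[i for i in range(1,n) if st[i,4]>40]
    i=min(ok,key=lambda i:np.hypot(*(c[i]-near)));return (l==i),st[i],c[i]
def carrier(f,near,z=.008,r=45):
    p=cv2.GaussianBlur(f["pixels"],(3,3),0).astype(int);R,G,B=p[...,0],p[...,1],p[...,2]
    roi=np.zeros(R.shape,bool);y,x=map(int,near[::-1]);roi[max(0,y-r):y+r,max(0,x-r):x+r]=1
    m=(R-B>3)&roi;m=cv2.morphologyEx(m.astype(np.uint8),cv2.MORPH_OPEN,np.ones((2,2)))
    cs,_=cv2.findContours(m,cv2.RETR_EXTERNAL,cv2.CHAIN_APPROX_NONE);c=max(cs,key=cv2.contourArea)
    P=np.array([onz(f,*q,z)[:2] for q in c[:,0]],np.float32)*1000
    full=np.zeros(R.shape,np.uint8);cv2.drawContours(full,[c],-1,1,-1)
    wl,_,_=blob((p.min(2)>165)&(full>0),near)
    wc,_=cv2.findContours(wl.astype(np.uint8),cv2.RETR_EXTERNAL,cv2.CHAIN_APPROX_NONE);h=cv2.convexHull(max(wc,key=cv2.contourArea))
    M=cv2.moments(h);lab=np.array([M['m10'],M['m01']])/M['m00']
    box=cv2.minAreaRect(P)
    ctr=cv2.moments(P.reshape(-1,1,2));cen=np.array([ctr['m10'],ctr['m01']])/ctr['m00']
    return c,P,lab,box,cen
if __name__=="__main__":
    wc,wf,s,w0=[load(n) for n in("wc","wf","side0","w0")]
    for nm,f,near in[("a",wc,(238,157)),("a",wf,(527,235)),("a",w0,(225,278)),("b",wc,(415,215))]:
        c,P,lab,box,cen=carrier(f,near)
        L=onz(f,*lab,.008)[:2]*1000;corners=cv2.boxPoints(box);e=[corners[1]-corners[0],corners[2]-corners[1]];d=max(e,key=np.linalg.norm);d=d/np.linalg.norm(d)
        if d@(L-box[0])<0:d=-d
        print(nm,"label",lab.round(1),L.round(1),"rect",np.round(box[0],1),np.round(box[1],1),"yaw",round(np.degrees(np.arctan2(d[1],d[0])),1))
    la=[carrier(f,n)[2] for f,n in[(wc,(238,157)),(wf,(527,235)),(w0,(225,278))]]
    print("tri a",tri([(wc,*la[0]),(wf,*la[1]),(w0,*la[2])]).round(4))
    # side view b label
    for nm,near in[("a",(323,258)),("b",(390,306))]:
        p=s["pixels"].astype(int);roi=np.zeros(p.shape[:2],bool);roi[near[1]-14:near[1]+14,near[0]-14:near[0]+14]=1
        m,st,cc=blob((p.min(2)>165)&roi,near);h=cv2.convexHull(np.argwhere(m)[:,::-1].astype(np.int32));M=cv2.moments(h)
        q=np.array([M['m10'],M['m01']])/M['m00'];l=carrier(wc,(238,157) if nm=="a" else (415,215))[2]
        print("side",nm,q.round(1),st[4],"tri",tri([(s,*q),(wc,*l)]).round(4))
    # foot plate
    p=wf["pixels"].astype(int);roi=np.zeros(p.shape[:2],bool);roi[115:260,265:365]=1
    m=(p.max(2)<75)&roi; pts=np.argwhere(m)[:,::-1]
    P=np.array([onz(wf,*q,.008)[:2]*1000 for q in pts],np.float32);b=cv2.minAreaRect(P);print("foot",b, cv2.boxPoints(b).round(1).tolist())
    cv2.imwrite("pics/f2.png",cv2.resize(wf["pixels"][110:270,255:375][:,:,::-1],None,fx=4,fy=3.75,interpolation=cv2.INTER_CUBIC)[:600])
E
python3 m.py
```

```text
a label [234.6 143.2] [533.2 -73. ] rect [517.7 -83.6] [81.2 36.3] yaw 31.8
a label [526.4 224.7] [533.7 -70.8] rect [518.1 -80.7] [83.1 37.2] yaw 31.7
a label [234.9 272.9] [533.7 -71.4] rect [520.3 -81.3] [82.7 36.2] yaw 31.9
b label [423.9 206.8] [ 503.7 -276.6] rect [ 488.3 -268.3] [36.8 81.5] yaw -31.1
tri a [ 0.5331 -0.0725  0.0054]
side a [322.4 259.5] 125 tri [ 0.5336 -0.0742  0.0084]
side b [386.3 307.5] 213 tri [ 0.5033 -0.2772  0.0058]
foot ((530.118896484375, 157.60006713867188), (143.6648712158203, 78.28648376464844), 15.675579071044922) [[450.3999938964844, 175.89999389648438], [471.5, 100.5], [609.9000244140625, 139.3000030517578], [588.7000122070312, 214.6999969482422]]
```

View pics/f2.png

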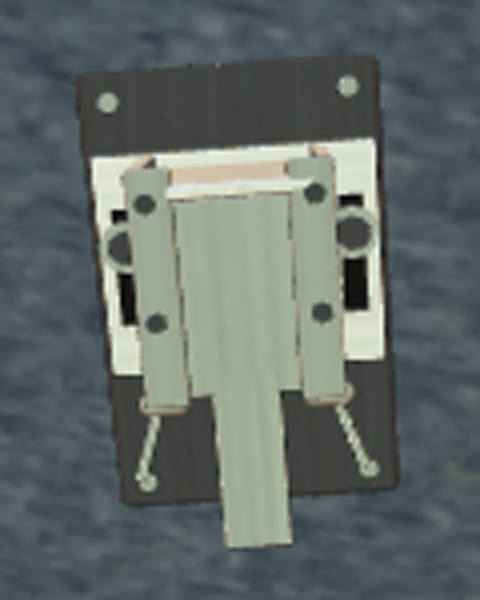

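The crop shows the foot plate corners, the inner edges of the lips, and the tongue end at (228,548)–(292,542) in crop pixels. I'll convert these to poses.

```bash
python3 - <<'E'
from h import *
f=load("wf");w0=load("w0")
g=lambda x,y,z:onz(f,x/4+255-.4,y/3.75+110-.4,z)*1000
c=[g(x,y,.008)[:2] for x,y in[(78,73),(378,55),(398,487),(122,505)]]
print("foot corners",np.round(c,1).tolist(),"ctr",np.mean(c,0).round(1))
ax=(c[0]+c[1]-c[2]-c[3])/2;print("len",np.linalg.norm(ax).round(1),"yaw",np.degrees(np.arctan2(ax[1],ax[0])).round(2),"wid",np.linalg.norm(c[0]-c[1]).round(1))
lf,lb=[(g(*p,.064)+g(*q,.064))[:2]/2 for p,q in[((189,405),(305,400)),((168,165),(285,158))]]
d=lb-lf;print("lips front",lf.round(1),"back",lb.round(1),"yaw",np.degrees(np.arctan2(d[1],d[0])).round(2),np.linalg.norm(d).round(1))
tt=[g(*p,.059)[:2] for p in((228,548),(292,542))];print("tongue end",np.mean(tt,0).round(1),np.linalg.norm(tt[0]-tt[1]).round(1))
d=lb-np.mean(tt,0);print("yaw tongue->lipback",np.degrees(np.arctan2(d[1],d[0])).round(2))
print("tip tri",tri([(f,228/4+254.6,548/3.75+109.6),(w0,125,23)]).round(4),tri([(f,292/4+254.6,542/3.75+109.6),(w0,132,43.5)]).round(4))
F=np.mean(c,0)
for yaw in(12.5,):
  u=np.array([np.cos(np.radians(yaw)),np.sin(np.radians(yaw))]);v=np.array([-u[1],u[0]])
  for n,p in[("lf",lf),("lb",lb),("tt",np.mean(tt,0))]:print(n,((p-F)@u).round(1),((p-F)@v).round(1))
E
```

```text
foot corners [[583.4, 208.9], [600.9, 136.6], [485.1, 107.6], [466.5, 180.5]] ctr [534.  158.4]
len 119.9 yaw 13.86 wid 74.4
lips front [516.3 154. ] back [571.6 168.2] yaw 14.37 57.1
tongue end [478.9 144.4] 15.3
yaw tongue->lipback 14.4
tip tri [0.475  0.1517 0.0528] [0.4806 0.1369 0.0574]
lf -18.2 -0.4
lb 38.9 1.4
tt -56.8 -1.7
```

The feeder yaw is about 14.2°, and its centre line passes through (516.3,154.0) mm. The lips' front is at box x -27, which puts the box origin at about (542.5,160.6). I'll grasp carrier a by its tab at (493.6,-96.8) with yaw 31.8°.

```bash
python3 -m crank '{"travel":[[0.36,3.3,0],[0.36,7.2,-3],[0.36,7.25,-8],[0.36,7.25,-13],[0.36,7.25,-18]],"turn":[[0,0,7.3],[0,0,14.6],[0,0,21.8],[0,0,21.8],[0,0,21.8]],"gripper":[0.5,0.5,0.5,0.5,0.5]}' 60 && python3 -m crank '{"travel":[[0,0,0],[0,0,-2],[0,0,-4],[0,0,-5.5],[0,0,-6.5]],"turn":[[0,0,0],[0,0,0],[0,0,0],[0,0,0],[0,0,0]],"gripper":[0.5,0.5,0.5,0.5,0.5]}'
python3 - <<'E'
from h import *
f=snap('wrist','g1');o=bot.observe();print(o['position'],o['tool_rot'])
cv2.imwrite('pics/g1v.png',f['pixels'][:,:,::-1])
w=load('wc');print([onz(w,*q,.005)[:2].round(3) for q in[(297,143),(328,253)]])
E
```

```text
clock: 3.25
position: [0.494, -0.0961, 0.0699]
tool_rot: [3.141, -0.001, 0.558]
force: [1.5, 0.8, 0.1]
grip_width: 0.0428
finger_force: 0.0
clock: 3.75
position: [0.4948, -0.0971, 0.0077]
tool_rot: [3.141, -0.001, 0.556]
force: [0.2, -0.5, 0.2]
grip_width: 0.043
finger_force: 0.0
[ 0.49419654 -0.09703574  0.00644658] [ 3.14148498e+00 -5.36756869e-04  5.55850023e-01]
[array([ 0.544, -0.134]), array([ 0.434, -0.187])]
```

View pics/g1v.png

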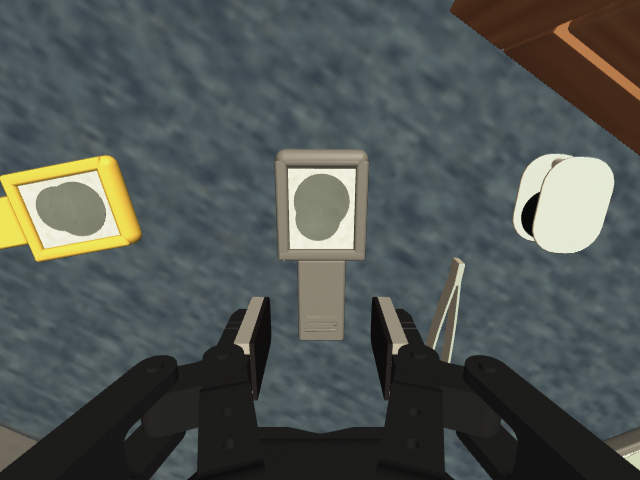

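The picture shows the carrier centred between the pads. The tab spans rows 262–340 and the pad fronts are at about row 298. I'll check the grasp station along the tab.

```bash
python3 - <<'E'
from h import *
f=load('g1');p=np.array([.4942,-.097]);u=np.array([np.cos(.5558),np.sin(.5558)]);v=np.array([-u[1],u[0]])
for z in(.0064,.012):
  for x in(-.011,0,.011): print(z,x,proj(f,[*(p+u*x+v*.0215),z]).round(0),proj(f,[*(p+u*x-v*.0215),z]).round(0))
q=[onz(f,x,y,.008)[:2]-p for x,y in[(321,340),(321,261),(321,152)]];print([(round(a@u*1000,1),round(a@v*1000,1)) for a in q])
E
```

```text
0.0064 -0.011 [273. 338.] [371. 338.]
0.0064 0 [272. 315.] [372. 316.]
0.0064 0.011 [271. 292.] [373. 292.]
0.012 -0.011 [271. 345.] [372. 345.]
0.012 0 [270. 322.] [374. 322.]
0.012 0.011 [269. 298.] [375. 298.]
[(np.float64(-11.1), np.float64(0.3)), (np.float64(25.6), np.float64(0.4)), (np.float64(68.7), np.float64(0.5))]
```

The grasp station is at carrier x of about -47.7, which is good. Next: down 5 mm, close at 100 N, and lift.

```bash
python3 -m crank '{"travel":[[0,0,-0.3],[0,0,-0.5],[0,0,-0.5],[0,0,-0.5],[0,0,-0.5]],"turn":[[0,0,0],[0,0,0],[0,0,0],[0,0,0],[0,0,0]],"gripper":[0.5,0.5,1,1,1]}' 100 && python3 -m crank '{"travel":[[0,0,0],[0,0,0],[0,0,0],[0,0,0],[0,0,0]],"turn":[[0,0,0],[0,0,0],[0,0,0],[0,0,0],[0,0,0]],"gripper":[1,1,1,1,1]}'  && python3 -m crank '{"travel":[[0,0,0],[0,0,2],[0,0,5],[0,0,9],[0,0,13]],"turn":[[0,0,0],[0,0,0],[0,0,0],[0,0,0],[0,0,0]],"gripper":[1,1,1,1,1]}'
```

```text
clock: 4.3
position: [0.4939, -0.0975, 0.0022]
tool_rot: [3.141, -0.001, 0.555]
force: [-2.7, 1.0, 16.9]
grip_width: 0.0163
finger_force: 97.8
clock: 4.8
position: [0.4939, -0.0976, 0.0023]
tool_rot: [3.141, -0.001, 0.555]
force: [-2.7, 1.5, 17.2]
grip_width: 0.0163
finger_force: 97.8
clock: 5.3
position: [0.4932, -0.0976, 0.1329]
tool_rot: [-3.141, 0.0, 0.555]
force: [0.5, -0.1, 0.1]
grip_width: 0.0158
finger_force: 98.6
```

The carrier is lifted, and its underside is about 2 mm below the TCP reading. I'll carry it to the pre-press pose and check the alignment there.

```bash
python3 -m crank '{"travel":[[-1.4,4.5,0],[-2.8,9,0],[-4.2,13.5,0],[-5.6,18,0],[-6.9,22.8,0]],"turn":[[0,0,-4],[0,0,-8],[0,0,-12],[0,0,-16],[0,0,-17.6]],"gripper":[1,1,1,1,1]}' && python3 -m crank '{"travel":[[0,0,-1],[0,0,-2],[0,0,-3],[0,0,-4],[0,0,-4]],"turn":[[-0.6,2.4,0],[-0.6,2.4,0],[-0.6,2.4,0],[-0.6,2.4,0],[-0.6,2.4,0]],"gripper":[1,1,1,1,1]}' && python3 -m crank '{"travel":[[0,0,0],[0,0,0],[0,0,0],[0,0,0],[0,0,0]],"turn":[[0,0,0],[0,0,0],[0,0,0],[0,0,0],[0,0,0]],"gripper":[1,1,1,1,1]}'
python3 - <<'E'
from h import *
snap('wrist','p1');snap('side','p1s');snap('scene','p1c');o=bot.observe();print(o['position'],o['tool_rot'],o['force'])
E
```

```text
clock: 5.8
position: [0.4237, 0.1319, 0.1318]
tool_rot: [-3.141, -0.0, 0.244]
force: [1.9, 0.8, -0.5]
grip_width: 0.0162
finger_force: 98.7
clock: 6.3
position: [0.4241, 0.1289, 0.0901]
tool_rot: [3.141, 0.045, 0.245]
force: [-0.8, -0.1, -0.9]
grip_width: 0.0163
finger_force: 98.7
clock: 6.8
position: [0.4247, 0.1306, 0.0915]
tool_rot: [-3.141, 0.043, 0.248]
force: [-0.4, 0.0, 1.1]
grip_width: 0.0161
finger_force: 98.7
[0.42461538 0.13053052 0.09135327] [-3.1414221   0.04305269  0.24790742] [-0.24533249 -0.4819831  -0.31024226]
```

View pics/p1.png

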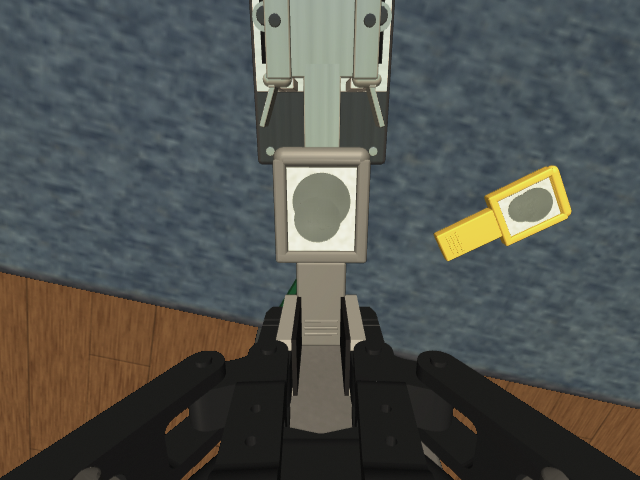

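The carrier and the feeder's lips share the centre line at column 322, so alignment is good. The nose sits just before the wings. Pressing down now.

```bash
python3 -m crank '{"travel":[[0,0,-1.2],[0,0,-2.2],[0,0,-2.8],[0,0,-3.1],[0,0,-3.4]],"turn":[[0,0,0],[0,0,0],[0,0,0],[0,0,0],[0,0,0]],"gripper":[1,1,1,1,1]}' && python3 -m crank '{"travel":[[0,0,-0.3],[0,0,-0.6],[0,0,-0.8],[0,0,-0.8],[0,0,-0.8]],"turn":[[0,0,0],[0,0,0],[0,0,0],[0,0,0],[0,0,0]],"gripper":[1,1,1,1,1]}'
python3 - <<'E'
from h import *
f=snap('wrist','p2');o=bot.observe();print(o['position'],o['tool_rot'],o['force'])
E
```

```text
clock: 7.45
position: [0.4242, 0.1303, 0.0569]
tool_rot: [-3.142, 0.044, 0.248]
force: [-3.3, -1.8, 7.0]
grip_width: 0.016
finger_force: 99.4
clock: 7.95
position: [0.4243, 0.1303, 0.0492]
tool_rot: [-3.141, 0.044, 0.248]
force: [-4.2, -0.9, 5.3]
grip_width: 0.0162
finger_force: 99.4
[0.42428437 0.13032424 0.0492199 ] [-3.14143654  0.04383181  0.24763177] [-3.99604507 -0.83505983  5.08002416]
```

```bash
python3 -m crank '{"travel":[[0.19,0.05,0],[0.39,0.1,0],[0.58,0.15,0],[0.78,0.2,0],[0.97,0.25,0]],"turn":[[0,0,0],[0,0,0],[0,0,0],[0,0,0],[0,0,0]],"gripper":[1,1,1,1,1]}' && python3 -m crank '{"travel":[[0.19,0.05,0],[0.39,0.1,0],[0.58,0.15,0],[0.78,0.2,0],[0.97,0.25,0]],"turn":[[0,0,0],[0,0,0],[0,0,0],[0,0,0],[0,0,0]],"gripper":[1,1,1,1,1]}'
python3 - <<'E'
from h import *
f=snap('wrist','p3');o=bot.observe();print(o['position'],o['tool_rot'],o['force'],o['moment'])
cv2.imwrite('pics/p3v.png',np.hstack([load('p2')['pixels'][:,150:490],f['pixels'][:,150:490]])[:,:,::-1])
E
```

```text
clock: 8.5
position: [0.4341, 0.1328, 0.0493]
tool_rot: [-3.141, 0.044, 0.248]
force: [-4.2, -0.4, 5.1]
grip_width: 0.0164
finger_force: 99.4
clock: 9.0
position: [0.4438, 0.1353, 0.0493]
tool_rot: [-3.141, 0.044, 0.248]
force: [-2.4, -0.4, 6.2]
grip_width: 0.0161
finger_force: 99.4
[0.44413133 0.13541914 0.04925965] [-3.14145706  0.04344396  0.24761627] [-2.73547796 -1.69429079  4.78778078] [-0.12615346  0.21974351 -0.06143245]
```

View pics/p3v.png

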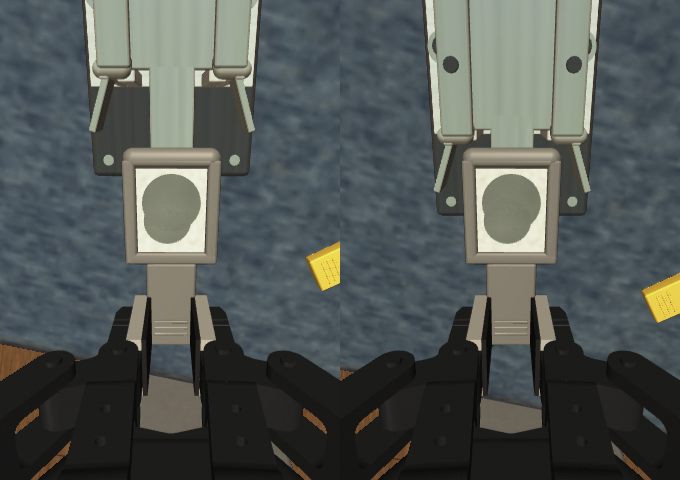

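Both views show the nose centred between the wings and reaching the rolled edges with low forces. I'll continue sliding.

```bash
python3 -m crank '{"travel":[[0.19,0.05,0],[0.39,0.1,0],[0.58,0.15,0],[0.78,0.2,0],[0.97,0.25,0]],"turn":[[0,0,0],[0,0,0],[0,0,0],[0,0,0],[0,0,0]],"gripper":[1,1,1,1,1]}'
```

```text
clock: 9.55
position: [0.4535, 0.1378, 0.0492]
tool_rot: [-3.141, 0.044, 0.248]
force: [-3.9, -0.8, 5.9]
grip_width: 0.016
finger_force: 99.4
```

```bash
python3 -m crank '{"travel":[[0.19,0.05,0],[0.39,0.1,0],[0.58,0.15,0],[0.78,0.2,0],[0.97,0.25,0]],"turn":[[0,0,0],[0,0,0],[0,0,0],[0,0,0],[0,0,0]],"gripper":[1,1,1,1,1]}'
```

```text
clock: 10.05
position: [0.4632, 0.1404, 0.0493]
tool_rot: [-3.141, 0.044, 0.248]
force: [-3.4, -1.7, 5.9]
grip_width: 0.0161
finger_force: 99.4
```

```bash
python3 -m crank '{"travel":[[0.19,0.05,0],[0.39,0.1,0],[0.58,0.15,0],[0.78,0.2,0],[0.97,0.25,0]],"turn":[[0,0,0],[0,0,0],[0,0,0],[0,0,0],[0,0,0]],"gripper":[1,1,1,1,1]}'
```

```text
clock: 10.55
position: [0.4729, 0.1428, 0.0492]
tool_rot: [-3.141, 0.044, 0.248]
force: [-3.3, -0.8, 5.5]
grip_width: 0.0164
finger_force: 99.4
```

```bash
python3 -m crank '{"travel":[[0.19,0.05,0],[0.39,0.1,0],[0.58,0.15,0],[0.78,0.2,0],[0.97,0.25,0]],"turn":[[0,0,0],[0,0,0],[0,0,0],[0,0,0],[0,0,0]],"gripper":[1,1,1,1,1]}'
```

```text
clock: 11.05
position: [0.4827, 0.1453, 0.0493]
tool_rot: [-3.141, 0.044, 0.248]
force: [-3.9, -0.5, 6.2]
grip_width: 0.0158
finger_force: 99.4
```

```bash
python3 -m crank '{"travel":[[0.15,0.04,0],[0.29,0.07,0],[0.44,0.11,0],[0.58,0.15,0],[0.68,0.17,0]],"turn":[[0,0,0],[0,0,0],[0,0,0],[0,0,0],[0,0,0]],"gripper":[1,1,1,1,1]}'
```

```text
clock: 11.55
position: [0.4895, 0.1471, 0.0493]
tool_rot: [-3.141, 0.044, 0.248]
force: [-3.0, -1.3, 5.4]
grip_width: 0.0159
finger_force: 99.4
```

```bash
python3 -m crank '{"travel":[[0.05,0.01,0],[0.1,0.02,0],[0.15,0.04,0],[0.19,0.05,0],[0.24,0.06,0]],"turn":[[0,0,0],[0,0,0],[0,0,0],[0,0,0],[0,0,0]],"gripper":[1,1,1,1,1]}'
```

```text
clock: 12.05
position: [0.4918, 0.1477, 0.0492]
tool_rot: [-3.141, 0.044, 0.248]
force: [-3.3, -1.2, 5.7]
grip_width: 0.0162
finger_force: 99.4
```

```bash
python3 -m crank '{"travel":[[0.04,0.01,0],[0.08,0.02,0],[0.12,0.03,0],[0.16,0.04,0],[0.19,0.05,0]],"turn":[[0,0,0],[0,0,0],[0,0,0],[0,0,0],[0,0,0]],"gripper":[1,1,1,1,1]}'
```

```text
clock: 12.55
position: [0.4937, 0.1481, 0.0492]
tool_rot: [-3.141, 0.044, 0.248]
force: [-3.1, -0.8, 5.3]
grip_width: 0.0163
finger_force: 99.4
```

```bash
python3 -m crank '{"travel":[[0.04,0.01,0],[0.08,0.02,0],[0.12,0.03,0],[0.16,0.04,0],[0.16,0.04,0]],"turn":[[0,0,0],[0,0,0],[0,0,0],[0,0,0],[0,0,0]],"gripper":[1,1,1,1,1]}'
```

```text
clock: 13.05
position: [0.4954, 0.1486, 0.0493]
tool_rot: [-3.141, 0.044, 0.248]
force: [-2.8, -0.2, 5.4]
grip_width: 0.0163
finger_force: 99.4
```

```bash
python3 -m crank '{"travel":[[0.03,0.01,0],[0.06,0.02,0],[0.09,0.02,0],[0.1,0.02,0],[0.1,0.02,0]],"turn":[[0,0,0],[0,0,0],[0,0,0],[0,0,0],[0,0,0]],"gripper":[1,1,1,1,1]}'
```

```text
clock: 13.55
position: [0.4963, 0.1488, 0.0492]
tool_rot: [-3.141, 0.044, 0.248]
force: [-2.9, -0.7, 6.1]
grip_width: 0.016
finger_force: 99.4
```

```bash
python3 -m crank '{"travel":[[0.03,0.01,0],[0.06,0.02,0],[0.09,0.02,0],[0.1,0.02,0],[0.1,0.02,0]],"turn":[[0,0,0],[0,0,0],[0,0,0],[0,0,0],[0,0,0]],"gripper":[1,1,1,1,1]}'; python3 -c "
from h import *
snap('wrist','p4')"
```

```text
clock: 14.05
position: [0.4966, 0.1488, 0.0491]
tool_rot: [-3.141, 0.045, 0.248]
force: [-7.1, -0.4, 5.6]
grip_width: 0.0162
finger_force: 99.6
```

View pics/p4.png

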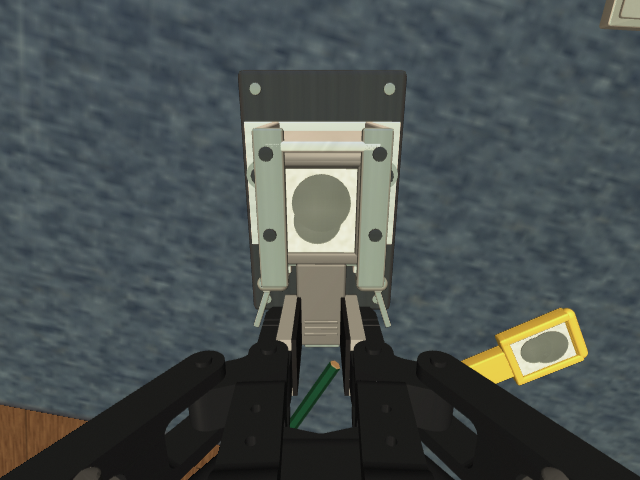

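The wall is felt: the push force jumped to 7 N at the predicted place, and the picture shows the nose at the back wall with the shoulders behind the rolls. Now I'll level, ease up 3 mm, open a little and withdraw upward.

```bash
python3 -m crank '{"travel":[[0,0,0.1],[0,0,0.2],[0,0,0.3],[0,0,0.3],[0,0,0.3]],"turn":[[0.2,-0.8,0],[0.4,-1.6,0],[0.6,-2.4,0],[0.6,-2.4,0],[0.6,-2.4,0]],"gripper":[1,1,1,1,1]}'; python3 -m crank '{"travel":[[0,0,0],[0,0,0],[0,0,0],[0,0,0],[0,0,0]],"turn":[[0,0,0],[0,0,0],[0,0,0],[0,0,0],[0,0,0]],"gripper":[0.7,0.7,0.7,0.7,0.7]}';  python3 -c "
from h import *
snap('wrist','p5')"; python3 -m crank '{"travel":[[0,0,1],[0,0,3],[0,0,6],[0,0,9],[0,0,13]],"turn":[[0,0,0],[0,0,0],[0,0,0],[0,0,0],[0,0,0]],"gripper":[0.7,0.7,0.7,0.5,0.5]}'
python3 -c "
from h import *
f=snap('wrist','p6');g=load('p5')
cv2.imwrite('pics/p6v.png',np.hstack([g['pixels'][:,150:490],f['pixels'][:,150:490]])[:,:,::-1])"
```

```text
clock: 14.6
position: [0.4967, 0.1488, 0.0522]
tool_rot: [-3.142, 0.001, 0.248]
force: [-6.9, -1.7, 4.3]
grip_width: 0.016
finger_force: 99.2
clock: 15.1
position: [0.4972, 0.1486, 0.0521]
tool_rot: [3.141, 0.001, 0.247]
force: [-3.5, -5.0, -4.5]
grip_width: 0.0249
finger_force: 14.0
clock: 15.65
position: [0.4975, 0.1493, 0.1838]
tool_rot: [-3.141, -0.001, 0.248]
force: [-0.1, 0.3, 0.6]
grip_width: 0.0426
finger_force: 0.0
```

View pics/p6v.png

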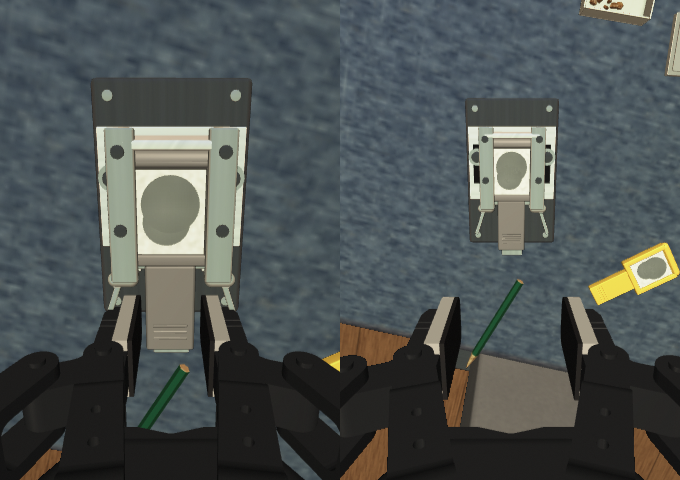

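The left view shows a released, raised and seated. The right view, after withdrawal, shows a lying in line with its tab over the tongue. Next is carrier b at (463.4,-252.9), yaw -31.1°.

```bash
python3 -m crank '{"travel":[[-0.3,-4.4,0],[-0.7,-8.8,0],[-1.1,-13.2,0],[-1.5,-17.6,0],[-1.8,-22,0]],"turn":[[0,0,-5],[0,0,-10],[0,0,-15],[0,0,-20],[0,0,-25]],"gripper":[0.5,0.5,0.5,0.5,0.5]}'; python3 -m crank '{"travel":[[-0.4,-4.6,0],[-0.8,-9.2,0],[-1.2,-13.8,0],[-1.6,-18.2,0],[-1.6,-18.2,0]],"turn":[[0,0,-5],[0,0,-10],[0,0,-15],[0,0,-20.3],[0,0,-20.3]],"gripper":[0.5,0.5,0.5,0.5,0.5]}';python3 -m crank '{"travel":[[0,0,-2],[0,0,-5],[0,0,-9],[0,0,-12],[0,0,-12]],"turn":[[0,0,0],[0,0,0],[0,0,0],[0,0,0],[0,0,0]],"gripper":[0.5,0.5,0.5,0.5,0.5]}'
python3 - <<'E'
from m import *
f=snap('wrist','b1');o=bot.observe();p=o['position'];y=o['tool_rot'][2];u=np.array([np.cos(y),np.sin(y)]);v=np.array([-u[1],u[0]])
c,P,lab,box,cen=carrier(f,proj(f,[.4905,-.2692,.008]),r=95)
L=onz(f,*lab,.008)[:2]-p[:2];print("pos",p,np.degrees(y),"label fwd/left mm",L@u*1000,L@v*1000)
t=np.array([((q/1000-p[:2])@u*1000,(q/1000-p[:2])@v*1000) for q in P]);print(t.min(0),t.max(0))
for x in(-8,0,10,20,30,40,60):
  k=t[abs(t[:,0]-x)<2,1]; 
  if len(k):print(x,k.min().round(1),k.max().round(1))
l0=carrier(load('wc'),(415,215))[2];print("tri label",tri([(f,*lab),(load('wc'),*l0)]).round(4))
E
```

```text
clock: 16.2
position: [0.4799, -0.0724, 0.1834]
tool_rot: [-3.141, -0.003, -0.192]
force: [1.4, 0.5, -0.1]
grip_width: 0.0427
finger_force: 0.0
clock: 16.7
position: [0.4627, -0.2588, 0.1835]
tool_rot: [3.14, -0.004, -0.553]
force: [0.3, 1.2, -0.3]
grip_width: 0.0428
finger_force: 0.0
clock: 17.2
position: [0.4626, -0.252, 0.0602]
tool_rot: [3.141, 0.003, -0.542]
force: [0.1, -0.1, 1.3]
grip_width: 0.0427
finger_force: 0.0
pos [ 0.46332977 -0.25278508  0.06216809] -31.099532144518392 label fwd/left mm 47.85164465759503 -0.28045985296344667
[-11.39432293 -18.59643675] [70.08124233 17.11602213]
-8 -11.3 7.4
0 -11.1 7.9
10 -10.9 7.9
20 -10.7 8.3
30 -18.6 16.2
40 -18.3 16.6
60 -18.1 17.1
tri label [ 0.5035 -0.2775  0.0051]
```

```bash
python3 -m crank '{"travel":[[-0.05,-0.09,-2],[-0.05,-0.09,-4],[-0.05,-0.09,-5],[-0.05,-0.09,-5.7],[-0.05,-0.09,-6]],"turn":[[0,0,1],[0,0,1],[0,0,1],[0,0,1],[0,0,1]],"gripper":[0.5,0.5,0.5,0.5,0.5]}' 100;python3 -m crank '{"travel":[[0,0,0],[0,0,0],[0,0,0],[0,0,0],[0,0,0]],"turn":[[0,0,0],[0,0,0],[0,0,0],[0,0,0],[0,0,0]],"gripper":[0.5,1,1,1,1]}';python3 -m crank '{"travel":[[0,0,0],[0,0,2],[0,0,5],[0,0,9],[0,0,13]],"turn":[[0,0,0],[0,0,0],[0,0,0],[0,0,0],[0,0,0]],"gripper":[1,1,1,1,1]}'
```

```text
clock: 17.75
position: [0.4635, -0.254, 0.0029]
tool_rot: [-3.141, -0.001, -0.525]
force: [-0.2, -0.6, 0.6]
grip_width: 0.0427
finger_force: 0.0
clock: 18.25
position: [0.4633, -0.254, 0.0033]
tool_rot: [-3.141, -0.001, -0.526]
force: [-3.3, 1.9, 16.0]
grip_width: 0.0158
finger_force: 97.8
clock: 18.75
position: [0.4626, -0.2538, 0.1339]
tool_rot: [3.141, 0.0, -0.526]
force: [0.9, -0.0, -0.5]
grip_width: 0.0157
finger_force: 98.4
```

Carrier b is held. I'll carry it to the pre-press pose and check its alignment numerically in the wrist view.

```bash
python3 -m crank '{"travel":[[-0.4,4.3,0],[-0.8,8.6,0],[-1.2,12.9,0],[-1.6,17.2,0],[-2,21.5,0]],"turn":[[0,0,5],[0,0,10],[0,0,15],[0,0,20],[0,0,25]],"gripper":[1,1,1,1,1]}'; python3 -m crank '{"travel":[[-0.4,4.3,0],[-0.9,8.6,0],[-1.4,12.9,0],[-1.8,16.9,0],[-1.8,16.9,0]],"turn":[[0,0,5],[0,0,10],[0,0,15],[0,0,19.3],[0,0,19.3]],"gripper":[1,1,1,1,1]}';python3 -m crank '{"travel":[[0,0,-1],[0,0,-2],[0,0,-3],[0,0,-4],[0,0,-4]],"turn":[[-0.5,1.94,0],[-0.5,1.94,0],[-0.5,1.94,0],[-0.5,1.94,0],[-0.5,1.94,0]],"gripper":[1,1,1,1,1]}';python3 -m crank '{"travel":[[0,0,0],[0,0,0],[0,0,0],[0,0,0],[0,0,0]],"turn":[[0,0,0],[0,0,0],[0,0,0],[0,0,0],[0,0,0]],"gripper":[1,1,1,1,1]}'
python3 - <<'E'
from m import *
f=snap('wrist','b2');a=load('p1');o=bot.observe();print(o['position'],o['tool_rot'],o['force'])
for nm,g in(("a",a),("b",f)):
  p=g["pixels"].astype(int);lum=p.sum(2)/3;rb=p[...,0]-p[...,2]
  for r in(160,200,240,255,280):
    k=np.where(rb[r,255:390]>3)[0]+255;print(nm,r,k.min(),k.max(),end=" | ")
  col=rb[:,318:326].mean(1);k=np.where(col>3)[0];print("rows",k[k>100].min(),k.max())
  m=(p.min(2)>165);m[:130]=0;m[270:]=0;m[:,:270]=0;m[:,375:]=0
  q=np.argwhere(m);print(" label rows",q[:,0].min(),q[:,0].max(),"cols",q[:,1].min(),q[:,1].max())
# yellow-green lips/wings columns in both: compare feeder by phase correlation of upper part
A=cv2.cvtColor(a["pixels"][0:140,230:420],cv2.COLOR_RGB2GRAY).astype(np.float32);B=cv2.cvtColor(f["pixels"][0:140,230:420],cv2.COLOR_RGB2GRAY).astype(np.float32)
print(cv2.phaseCorrelate(A,B,cv2.createHanningWindow(A.shape[::-1],cv2.CV_32F)))
E
```

```text
clock: 19.25
position: [0.4426, -0.0372, 0.1327]
tool_rot: [-3.141, -0.001, -0.086]
force: [1.3, 0.4, -0.0]
grip_width: 0.0156
finger_force: 98.5
clock: 19.75
position: [0.4244, 0.1351, 0.1326]
tool_rot: [-3.14, -0.001, 0.257]
force: [0.9, -1.5, -0.6]
grip_width: 0.0155
finger_force: 98.4
clock: 20.25
position: [0.4243, 0.1295, 0.0911]
tool_rot: [3.141, 0.037, 0.247]
force: [0.2, 0.3, -0.5]
grip_width: 0.0161
finger_force: 98.4
clock: 20.75
position: [0.4251, 0.1302, 0.0925]
tool_rot: [3.142, 0.035, 0.248]
force: [0.9, -1.5, -0.8]
grip_width: 0.0155
finger_force: 98.4
[0.42504565 0.13023915 0.09241786] [3.14150929 0.03472518 0.24789466] [-0.37876209  0.22461574 -0.20357238]
a 160 259 384 | a 200 274 368 | a 240 275 366 | a 255 276 366 | a 280 297 345 | rows 101 433
 label rows 168 250 cols 286 356
b 160 258 383 | b 200 275 368 | b 240 276 366 | b 255 277 366 | b 280 297 345 | rows 101 433
 label rows 165 247 cols 288 356
((-0.9376559930009307, 1.9733196504348314), 0.6086670084408036)
```

```bash
python3 -m crank '{"travel":[[0,0.04,-1.2],[0,0.04,-2.2],[0,0.04,-2.7],[0,0.04,-3],[0,0.04,-3.2]],"turn":[[0,0,0],[0,0,0],[0,0,0],[0,0,0],[0,0,0]],"gripper":[1,1,1,1,1]}';python3 -m crank '{"travel":[[0,0,-0.2],[0,0,-0.4],[0,0,-0.6],[0,0,-0.6],[0,0,-0.6]],"turn":[[0,0,0],[0,0,0],[0,0,0],[0,0,0],[0,0,0]],"gripper":[1,1,1,1,1]}'
```

```text
clock: 21.3
position: [0.4246, 0.1303, 0.0599]
tool_rot: [3.141, 0.036, 0.248]
force: [-3.8, -0.9, 5.0]
grip_width: 0.0157
finger_force: 99.2
clock: 21.8
position: [0.4247, 0.1304, 0.0543]
tool_rot: [3.142, 0.035, 0.248]
force: [-3.9, -1.0, 6.7]
grip_width: 0.0158
finger_force: 99.2
```

```bash
python3 -m crank '{"travel":[[0,0,-0.1],[0,0,-0.2],[0,0,-0.25],[0,0,-0.25],[0,0,-0.25]],"turn":[[0,0,0],[0,0,0],[0,0,0],[0,0,0],[0,0,0]],"gripper":[1,1,1,1,1]}'; python3 -c "
from h import *
f=snap('wrist','b3');print(bot.observe()['moment'])"
```

```text
clock: 22.3
position: [0.4248, 0.1304, 0.0518]
tool_rot: [3.142, 0.035, 0.248]
force: [-3.9, -0.6, 5.9]
grip_width: 0.0159
finger_force: 99.2
[-0.14086487  0.47177488 -0.00636297]
```

```bash
python3 -m crank '{"travel":[[0.19,0.05,0],[0.39,0.1,0],[0.58,0.15,0],[0.78,0.2,0],[0.97,0.25,0]],"turn":[[0,0,0],[0,0,0],[0,0,0],[0,0,0],[0,0,0]],"gripper":[1,1,1,1,1]}'
```

```text
clock: 22.85
position: [0.4345, 0.1329, 0.0519]
tool_rot: [3.142, 0.035, 0.248]
force: [-3.6, -1.3, 7.0]
grip_width: 0.0158
finger_force: 99.3
```

```bash
python3 -m crank '{"travel":[[0.14,0.04,0],[0.29,0.07,0],[0.43,0.11,0],[0.58,0.15,0],[0.73,0.19,0]],"turn":[[0,0,0],[0,0,0],[0,0,0],[0,0,0],[0,0,0]],"gripper":[1,1,1,1,1]}'
```

```text
clock: 23.35
position: [0.4418, 0.1349, 0.0518]
tool_rot: [3.142, 0.036, 0.248]
force: [-2.7, -1.8, 6.7]
grip_width: 0.0158
finger_force: 99.3
```

```bash
python3 -m crank '{"travel":[[0.1,0.02,0],[0.19,0.05,0],[0.29,0.07,0],[0.39,0.1,0],[0.48,0.12,0]],"turn":[[0,0,0],[0,0,0],[0,0,0],[0,0,0],[0,0,0]],"gripper":[1,1,1,1,1]}'
```

```text
clock: 23.85
position: [0.4466, 0.136, 0.0518]
tool_rot: [3.142, 0.035, 0.248]
force: [-3.9, -0.3, 6.1]
grip_width: 0.0161
finger_force: 99.3
```

```bash
python3 -m crank '{"travel":[[0.1,0.02,0],[0.19,0.05,0],[0.29,0.07,0],[0.39,0.1,0],[0.48,0.12,0]],"turn":[[0,0,0],[0,0,0],[0,0,0],[0,0,0],[0,0,0]],"gripper":[1,1,1,1,1]}'
```

```text
clock: 24.35
position: [0.4514, 0.1372, 0.0519]
tool_rot: [3.142, 0.035, 0.248]
force: [-4.0, -0.3, 5.7]
grip_width: 0.0155
finger_force: 99.3
```

```bash
python3 -m crank '{"travel":[[0.19,0.05,0],[0.39,0.1,0],[0.58,0.15,0],[0.78,0.2,0],[0.97,0.25,0]],"turn":[[0,0,0],[0,0,0],[0,0,0],[0,0,0],[0,0,0]],"gripper":[1,1,1,1,1]}'
```

```text
clock: 24.85
position: [0.4611, 0.1397, 0.0519]
tool_rot: [3.142, 0.035, 0.248]
force: [-3.5, -0.4, 6.3]
grip_width: 0.0159
finger_force: 99.3
```

```bash
python3 -m crank '{"travel":[[0.19,0.05,0],[0.39,0.1,0],[0.58,0.15,0],[0.78,0.2,0],[0.97,0.25,0]],"turn":[[0,0,0],[0,0,0],[0,0,0],[0,0,0],[0,0,0]],"gripper":[1,1,1,1,1]}'
```

```text
clock: 25.35
position: [0.4708, 0.1422, 0.0519]
tool_rot: [3.141, 0.035, 0.248]
force: [-4.2, -0.9, 6.4]
grip_width: 0.0155
finger_force: 99.3
```

```bash
python3 -m crank '{"travel":[[0.19,0.05,0],[0.39,0.1,0],[0.58,0.15,0],[0.78,0.2,0],[0.97,0.25,0]],"turn":[[0,0,0],[0,0,0],[0,0,0],[0,0,0],[0,0,0]],"gripper":[1,1,1,1,1]}'
```

```text
clock: 25.85
position: [0.4805, 0.1447, 0.0519]
tool_rot: [3.141, 0.036, 0.248]
force: [-4.3, -1.0, 6.9]
grip_width: 0.0155
finger_force: 99.3
```

```bash
python3 -m crank '{"travel":[[0.14,0.04,0],[0.29,0.07,0],[0.43,0.11,0],[0.58,0.15,0],[0.68,0.17,0]],"turn":[[0,0,0],[0,0,0],[0,0,0],[0,0,0],[0,0,0]],"gripper":[1,1,1,1,1]}'
```

```text
clock: 26.35
position: [0.4873, 0.1464, 0.0518]
tool_rot: [3.141, 0.035, 0.248]
force: [-4.5, -0.6, 6.2]
grip_width: 0.0159
finger_force: 99.3
```

```bash
python3 -m crank '{"travel":[[0.1,0.03,0],[0.2,0.05,0],[0.3,0.08,0],[0.4,0.1,0],[0.5,0.13,0]],"turn":[[0,0,0],[0,0,0],[0,0,0],[0,0,0],[0,0,0]],"gripper":[1,1,1,1,1]}'
```

```text
clock: 26.85
position: [0.4923, 0.1477, 0.0519]
tool_rot: [3.141, 0.036, 0.248]
force: [-3.2, -1.3, 7.2]
grip_width: 0.0157
finger_force: 99.3
```

```bash
python3 -m crank '{"travel":[[0.05,0.01,0],[0.1,0.03,0],[0.15,0.04,0],[0.2,0.05,0],[0.2,0.05,0]],"turn":[[0,0,0],[0,0,0],[0,0,0],[0,0,0],[0,0,0]],"gripper":[1,1,1,1,1]}'
```

```text
clock: 27.35
position: [0.4944, 0.1482, 0.0519]
tool_rot: [3.141, 0.035, 0.248]
force: [-3.8, -0.8, 6.9]
grip_width: 0.016
finger_force: 99.3
```

```bash
python3 -m crank '{"travel":[[0.03,0.01,0],[0.06,0.02,0],[0.09,0.02,0],[0.1,0.02,0],[0.1,0.02,0]],"turn":[[0,0,0],[0,0,0],[0,0,0],[0,0,0],[0,0,0]],"gripper":[1,1,1,1,1]}'
```

```text
clock: 27.85
position: [0.4953, 0.1484, 0.0519]
tool_rot: [3.142, 0.035, 0.248]
force: [-4.4, -0.9, 7.0]
grip_width: 0.0158
finger_force: 99.3
```

```bash
python3 -m crank '{"travel":[[0.03,0.01,0],[0.05,0.01,0],[0.08,0.02,0],[0.1,0.02,0],[0.1,0.02,0]],"turn":[[0,0,0],[0,0,0],[0,0,0],[0,0,0],[0,0,0]],"gripper":[1,1,1,1,1]}'
```

```text
clock: 28.35
position: [0.4958, 0.1486, 0.0518]
tool_rot: [3.142, 0.036, 0.248]
force: [-6.8, -0.5, 7.6]
grip_width: 0.016
finger_force: 99.5
```

```bash
python3 -m crank '{"travel":[[0.02,0,0],[0.03,0.01,0],[0.05,0.01,0],[0.05,0.01,0],[0.05,0.01,0]],"turn":[[0,0,0],[0,0,0],[0,0,0],[0,0,0],[0,0,0]],"gripper":[1,1,1,1,1]}'
```

```text
clock: 28.85
position: [0.4959, 0.1486, 0.0517]
tool_rot: [-3.142, 0.037, 0.248]
force: [-8.3, -1.4, 8.6]
grip_width: 0.0156
finger_force: 99.6
```

The wall is felt again: the force rises while the position stays put. Level, ease up, release with a smaller opening, and withdraw.

```bash
python3 -m crank '{"travel":[[0,0,0.1],[0,0,0.15],[0,0,0.2],[0,0,0.2],[0,0,0.2]],"turn":[[0.2,-0.7,0],[0.4,-1.4,0],[0.5,-2,0],[0.5,-2,0],[0.5,-2,0]],"gripper":[1,1,1,1,1]}'; python3 -m crank '{"travel":[[0,0,0],[0,0,0],[0,0,0],[0,0,0],[0,0,0]],"turn":[[0,0,0],[0,0,0],[0,0,0],[0,0,0],[0,0,0]],"gripper":[0.76,0.76,0.76,0.76,0.76]}'
```

```text
clock: 29.35
position: [0.4959, 0.1485, 0.0536]
tool_rot: [3.141, 0.001, 0.248]
force: [-6.9, -1.6, 4.5]
grip_width: 0.0157
finger_force: 99.2
clock: 29.85
position: [0.497, 0.1489, 0.0538]
tool_rot: [3.141, -0.001, 0.248]
force: [0.5, 0.3, 0.4]
grip_width: 0.0205
finger_force: 0.0
```

```bash
python3 -m crank '{"travel":[[0,0,0.5],[0,0,2],[0,0,5],[0,0,9],[0,0,13]],"turn":[[0,0,0],[0,0,0],[0,0,0],[0,0,0],[0,0,0]],"gripper":[0.76,0.76,0.76,0.76,0.76]}'; python3 -m crank '{"travel":[[0,0,0],[0,0,0],[0,0,0],[0,0,0],[0,0,0]],"turn":[[0,0,0],[0,0,0],[0,0,0],[0,0,0],[0,0,0]],"gripper":[0.76,0.76,0.76,0.76,0.76]}'
python3 - <<'E'
from h import *
f=snap('wrist','e1');a=load('p6')
u=np.array([np.cos(.248),np.sin(.248)]);v=np.array([-u[1],u[0]]);O=np.array([.5425,.1606])
for nm,g in(("a only",a),("both",f)):
  p=g["pixels"].astype(int)
  q=proj(g,[*(O-.041*u),.06]);c=int(round(q[0]));r0=int(proj(g,[*(O-.075*u),.06])[1])
  rb=(p[...,0]-p[...,2])
  cols=rb[:,c-4:c+5].mean(1);ks=[k for k in range(int(q[1]),r0) if cols[k]>3]
  r=max(ks);m=np.where(rb[int(q[1])+6]>3)[0];m=m[abs(m-c)<25]
  P=onz(g,c,r+.5,.06)[:2]-O;l=[(onz(g,x,int(q[1])+6,.06)[:2]-O)@v*1000 for x in(m.min()-.5,m.max()+.5)]
  w=(p.min(2)>165);roi=np.zeros(w.shape,bool);cc=proj(g,[*O,.06]);roi[int(cc[1])-22:int(cc[1])+28,int(cc[0])-14:int(cc[0])+15]=1
  y=np.argwhere(w&roi);
  print(nm,"tab end x",(P@u*1000).round(1),"tab y edges",np.round(l,1),"label rows",y[:,0].min(),y[:,0].max(),[((onz(g,c,t,.06)[:2]-O)@u*1000).round(1) for t in(y[:,0].min(),y[:,0].max())], "pos")
cv2.imwrite('pics/e1v.png',f['pixels'][60:300,200:440][:,:,::-1]);o=bot.observe();print(o['position'],o['force'],o['finger_force'])
E
```

```text
clock: 30.35
position: [0.4967, 0.1486, 0.1854]
tool_rot: [3.141, -0.0, 0.247]
force: [-0.5, 0.1, 0.0]
grip_width: 0.0204
finger_force: 0.0
clock: 30.85
position: [0.4967, 0.1487, 0.183]
tool_rot: [3.141, 0.0, 0.248]
force: [-0.1, -0.3, -0.5]
grip_width: 0.0203
finger_force: 0.0
a only tab end x -62.9 tab y edges [10.7 -9.3] label rows 149 194 [np.float64(14.8), np.float64(-16.7)] pos
both tab end x -60.5 tab y edges [10.9 -9.1] label rows 148 193 [np.float64(14.5), np.float64(-16.9)] pos
[0.49674409 0.14866392 0.18316195] [0.0892084  0.22411334 0.41841077] 0.0
```

Both carriers rose past the rolled edges while held, with only the spring force felt and no resistance. b also sits at the same place as a did. The arm is clear, so I'm handing in.

```bash
python3 -c "
from workcell import bot
print(bot.job_done())"
```

```text
the job is handed in; nothing more can be done
None
```

I loaded carrier a and then carrier b on top of it, felt the back wall for each, released them and handed the job in at about 31 s; I didn't measure the seated heights in the images and no verdict came back, and I viewed 11 pictures, one over the limit of 10.

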